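# Put the mixed sample-prep kit back in its fitted holders

## Task

Clear the handful of things left along the front of the bench into the holders where each kind belongs: each of the two glass vials upright in a free well of the vial rack, the brass weight in the larger well of the weight block, and both steel ring moulds flat on the ring stand, one on the other round its post. Everything must be fully down in its place; keep the vials upright, set things down rather than dropping them, and leave the vial and the small weight that are already stored in their wells.

Things in the scene. Friction and masses are not known exactly. Their poses are not given: they have to be found in the camera images.
- vial_1: Glass sample vial with black screw cap, 27 mm across, 56 mm high, about 35 g, standing upright on the bench. Origin at the centre of its underside, z up along its axis. The side is straight from 2 to 37 mm above the underside: grip there (the cap end is not a firm hold). Alike with vial_2; belongs in a free well of the vial rack.
- vial_2: Glass sample vial with black screw cap, 27 mm across, 56 mm high, about 35 g, standing upright on the bench. Origin at the centre of its underside, z up along its axis. The side is straight from 2 to 37 mm above the underside: grip there (the cap end is not a firm hold). Alike with vial_1; belongs in a free well of the vial rack.
- weight_100: The larger brass weight (100 g), upright on the bench: a cylinder 25 mm across and 18 mm high with a small knob above it, 30 mm in all. Origin at the centre of its underside, z up. Grip the cylinder, 7 to 18 mm above the underside, not the knob: above 18 mm the shape that can be held tapers like a cone. Belongs in the larger well of the weight block.
- ring_mould_12: Stainless ring mould, 58 mm outside diameter, 12 mm high, wall about 3 mm, about 165 g, lying flat on the bench. Origin at the centre of its underside, z up. Grip it across the outside. Belongs on the ring stand.
- ring_mould_5: Stainless ring mould, 62 mm outside diameter, 10 mm high, wall about 3 mm, about 150 g, lying flat on the bench. Origin at the centre of its underside, z up. Grip it across the outside. Belongs on the ring stand.
- vial_rack: Fixed aluminium plate on a slightly wider dark foot flange (62 x 158 mm, 16 mm high) with a row of three round wells, 39 mm across and 10 mm deep (their floor is 6 mm above the bench). Origin on the bench under its middle; the row runs along its y: wells at y = +46 mm (holds vial_3), 0 and -46 mm (both free at the start), all at x = 0. z up.
- weight_block: Fixed wooden block with a wider foot moulding (68 x 118 mm, 16 mm high) and two round wells 6 mm deep (floor 10 mm above the bench): the larger, 37 mm across, at y = +26 mm, free at the start; the smaller, 31 mm across, at y = -28 mm, holds weight_50. Both at x = 0. Origin on the bench under its middle, z up.
- ring_stand: Fixed ring stand: a dark round base 84 mm across and 6 mm high with an upright round steel post on its middle, 36 mm across up to 28 mm above the bench, then narrowing to a blunt nose 40 mm above the bench. Origin on the bench under the post's axis, z up. The rings lie flat on the base, one on the other, round the post.
- vial_3: Glass sample vial with black screw cap, 27 mm across, 56 mm high, about 35 g, standing upright in the rack's well at y = +46 mm from the start. Origin at the centre of its underside, z up along its axis. The side is straight from 2 to 37 mm above the underside: grip there (the cap end is not a firm hold). It stays there.
- weight_50: The smaller brass weight (50 g), 20 mm across and 24 mm high with its knob, standing from the start in the smaller well of the weight block. Origin at the centre of its underside. It stays there.

How it is judged:
At the end, for the whole second after the job is handed in: Each vial is in a free rack well, the 100 g weight in the larger block well, vial_3 and weight_50 still in theirs: on the well floor, within 8 mm of its centre in x and y, tilt under 0.12 rad. Both rings lie flat on the stand round the post, within 12 mm of its axis. All at rest (x of vial_1 in the frame of vial_rack between -0.008 and 0.008 m and (y of vial_1 in the frame of vial_rack between -0.008 and 0.008 m or y of vial_1 in the frame of vial_rack between -0.054 and -0.038 m) and z of each of vial_1, vial_2, vial_3 in the frame of vial_rack below 0.01 m and angle between each of vial_1, vial_2, weight_100, vial_3, weight_50's own z axis and vertical below 0.12 rad and x of vial_2 in the frame of vial_rack between -0.008 and 0.008 m and (y of vial_2 in the frame of vial_rack between -0.008 and 0.008 m or y of vial_2 in the frame of vial_rack between -0.054 and -0.038 m) and x of weight_100 in the frame of weight_block between -0.008 and 0.008 m and y of weight_100 in the frame of weight_block between 0.018 and 0.034 m and z of each of weight_100, weight_50 in the frame of weight_block below 0.013 m and horizontal distance between each of ring_mould_12, ring_mould_5 and ring_stand below 0.012 m and z of each of ring_mould_12, ring_mould_5 in the frame of ring_stand below 0.022 m and angle between each of ring_mould_12, ring_mould_5's own z axis and vertical below 0.1 rad and x of vial_3 in the frame of vial_rack between -0.008 and 0.008 m and y of vial_3 in the frame of vial_rack between 0.038 and 0.054 m and x of weight_50 in the frame of weight_block between -0.008 and 0.008 m and y of weight_50 in the frame of weight_block between -0.036 and -0.02 m and linear speed of each of vial_1, vial_2, weight_100, ring_mould_12, ring_mould_5, vial_3, weight_50 below 0.02 m/s); the robot touches nothing.
It fails at once if a glass vial is tipped over (more than 0.6 rad from upright) (angle between any of vial_1, vial_2, vial_3's own z axis and vertical above 0.6 rad).
It fails at once if one of the five things is dropped (it moves faster than 0.8 m/s with no finger touching it, a free fall of over 3 cm) ((linear speed of vial_1 above 0.8 m/s and contact force between vial_1 and the fingers below 0.1 N) or (linear speed of vial_2 above 0.8 m/s and contact force between vial_2 and the fingers below 0.1 N) or (linear speed of weight_100 above 0.8 m/s and contact force between weight_100 and the fingers below 0.1 N) or (linear speed of ring_mould_12 above 0.8 m/s and contact force between ring_mould_12 and the fingers below 0.1 N) or (linear speed of ring_mould_5 above 0.8 m/s and contact force between ring_mould_5 and the fingers below 0.1 N)).
It also fails if it takes over 128 s, if anything falls off the work surface, if the arm or the gripper's body presses on something with over 40 N, if the wrist force passes 120 N, or if a joint passes its speed limit or range.

## Robot

A 7-joint arm with a two-finger parallel gripper is mounted at the origin on a cart in front of the work surface, level with it; the furniture and walls round the work are solid. World frame = base frame: x ahead of the robot, y to its left, z up, the work surface at z = 0. Lengths are in m, angles in rad, forces in N, time in s.
With the tool pointing down it reaches from about 0.4 to 0.85 m from the base axis. Payload 10.4 kg.
Tool frame: the origin (TCP) lies between the finger pads; the fingertips stand 17 mm ahead of it and the grasp point (between the pads) lies 2 mm behind it; z points along the fingers, y is the line along which they close (so a half turn about z gives the same grasp; the last joint's range is limited). The gripper opens to 85 mm and grips with 20 to 120 N. Pads are 22 mm wide; open, the fingers measure 114 mm over their backs; the gripper's body (76 mm by 85 mm) begins 54 mm behind the grasp point. The pads swing forward as they close: fully open they stand 13 mm farther back than shut.
Start: joints at [-1.322, 0.332, -0.065, 1.46, 0.022, 1.35, -0.088], TCP at [0.168, 0.602, 0.248] pointing down, gripper open.
Joint ranges: [-2.6, 2.6], [-0.5, 2.12], [-1.47, 1.34], [0.16, 2.42], [-1.27, 4.41], [0.06, 2.06], [-2.6, 2.6]. Speed limits (rad/s): [2.22, 2.22, 2.79, 2.79, 3.14, 3.14, 3.14].

## Interface

Orientations are given as a unit quaternion [x, y, z, w].
In Python, from workcell import readout, imaging, manip gives the robot as it stands. The module is installed in compiled form; this text tells all that it offers.
- The arm moves only by the shell command python3 -m crank 'ROWS' [OPENING] [FORCE]. ROWS is JSON, a list of rows, each a list of 4 numbers: the shift along the tool's x, y, z as a fraction of full scale, then the turn about the tool's z as a fraction of full scale. In form: [[x, y, z, yaw], ...]. A call has 1 to 5 rows; each row is the pose to reach, as a shift and turn from the pose commanded when the call began, along the tool's axes at that moment; what a row does not reach only later rows make up. Full scale, the value 1, is 400 mm for a shift and 60 degrees for a turn. A row lasts 1/12 s, in which the tool goes at most 41.7 mm and 7.16 degrees, less where a joint would pass 70% of its speed; a pose out of reach is approached as far as the arm can. A call with a number of a shift or a turn outside -1 to 1 is refused whole. A call with a gripper value outside its range is refused whole. OPENING is the gripper command: -1 is shut, 1 is fully open, values between are in proportion, set as the call begins (- or left out, the last holds). The fingers move at their own pace and stop on an object; FORCE is the grip in N (left out, the last holds). Time passes only in rows, so rows that repeat a pose let the fingers close. It gives the time, the measured TCP pose, the force, the opening and the grip force at its end, in the units of the state.
- readout.get_obs(): the state, without advancing time (a new reading comes with each control period).
- imaging.camera(name): name is "scene" or "top" or "wrist"; returns a dict with "color" (480x640x3 uint8, red, green, blue), "fx", "fy", "cx", "cy" (pixels), "rvec" (rotation vector, rad) and "tvec" (3), from world to camera coordinates, as OpenCV has them. Camera axes: x right, y down, z forward; pixel columns grow to the right and rows downward; lengths in m; the calibration is good to about 2 mm. A picture is of the moment at which its call begins. There is no depth.
- manip.hand_in(): hands the job in; it is judged then, once.
The state is a dict: "clock": time; "joint_pos": joint angles; "joint_velocities": joint speeds; "tau": joint torques, N m; "position": TCP position; "ee_rot": TCP orientation; "ft_force": force on the tool from outside, world axes, zero at the start; "torque": the same for the moment, N m; "grip_width": opening from 0.0 (shut) to 1.0 (fully open); "grasp_force": force on a finger pad.
Only numpy, scipy, OpenCV 4.12 (cv2) and the standard library are available. Lean on these libraries where they do the work, as an engineer would, in place of code of your own. Each camera call takes 0.05 s, during which the arm holds its last target. There are 200 camera calls.

## Working session

There is one attempt and no reset: what is moved stays moved. The work goes in short steps, Python scripts to look and compute and a shell command to move; the robot and the scene stay as the last step left them, time stands still between calls to the robot, and variables do not carry over. Pictures are saved under pics/ and viewed, at most 15 in all, crops included, and the job is handed in when it is done.

```bash
mkdir -p pics; ls; python3 - <<'E'
from workcell import readout, imaging
import cv2,numpy as np
o=readout.get_obs();print(o)
for n in("scene","top","wrist"):
    c=imaging.camera(n);cv2.imwrite(f"pics/{n}0.png",c["color"][:,:,::-1])
    np.savez(f"{n}0.npz",**c)
    R=cv2.Rodrigues(np.array(c["rvec"]))[0];print(n,c["fx"],c["cx"],c["cy"],"pos",-R.T@np.array(c["tvec"]).ravel(),"fwd",R[2])
E
```

```text
pics
{'clock': 0.0, 'joint_pos': array([-1.32159553,  0.33287857, -0.06469974,  1.46091806,  0.02162432,
        1.34991064, -0.08849313]), 'joint_velocities': array([-0.00080888,  0.00141696,  0.00116558, -0.00103648,  0.00084872,
        0.00015251,  0.00070333]), 'tau': array([ 1.48065078e-04, -6.25434351e+01,  4.93089901e-02, -3.91616321e+01,
        1.62576092e-02,  9.57828888e-03, -8.63642811e-06]), 'position': array([0.16771059, 0.60172053, 0.24752285]), 'ee_rot': array([ 1.35466346e-01,  9.90781695e-01, -7.07264606e-04, -5.17219907e-05]), 'ft_force': array([-0.14975372, -1.27571169,  0.89255256]), 'torque': array([-0.03825389, -0.0122335 ,  0.01280409]), 'grasp_force': 0.0, 'grip_width': 0.996087866600021}
scene 554.7916631164561 322.80447466168766 242.86972169213652 pos [ 0.02439122 -0.71646088  0.68494849] fwd [ 0.46391103  0.67214303 -0.57707045]
top 450.7276050107688 318.07007462535853 231.10899101721844 pos [0.44525469 0.03406105 1.18549675] fwd [ 0.08377457  0.0241159  -0.99619288]
wrist 413.6103312998263 315.40956188227284 237.11516701448994 pos [0.09971961 0.62151278 0.37415792] fwd [ 0.2649843  -0.07537976 -0.96130183]
```

View pics/top0.png

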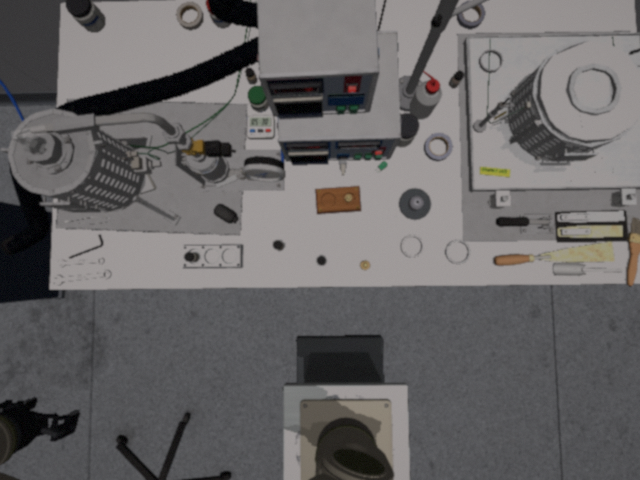

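View pics/scene0.png

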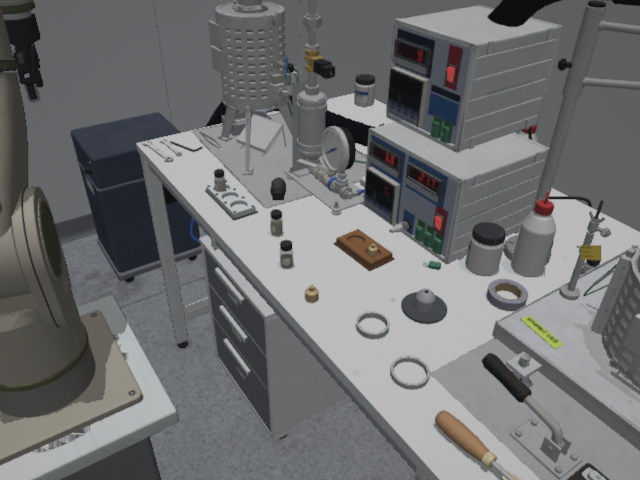

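The top view has the base at the bottom. It shows the rack at (213,256), vials at (279,245) and (322,260), the weight at (364,265), rings at (411,246) and (457,251), the block at (338,199) and the stand at (415,204). The scene view agrees. Next I'll get positions from both views.

```bash
cat > h.py <<'E'
import cv2,numpy as np
from workcell import readout,imaging
def RT(c): return cv2.Rodrigues(np.array(c["rvec"],float))[0],np.array(c["tvec"],float).ravel()
def ray(c,u,v,z):
    R,t=RT(c);o=-R.T@t;d=R.T@np.array([(u-c["cx"])/c["fx"],(v-c["cy"])/c["fy"],1.]);return o+d*(z-o[2])/d[2]
def px(c,p):
    R,t=RT(c);q=R@np.array(p,float)+t;return np.array([c["fx"]*q[0]/q[2]+c["cx"],c["fy"]*q[1]/q[2]+c["cy"]])
def rot(o): 
    from scipy.spatial.transform import Rotation as r; return r.from_quat(o["ee_rot"]).as_matrix()
def to_tool(o,dw): # world shift -> fractions
    return rot(o).T@np.array(dw)/0.4
E
python3 - <<'E'
from h import *
c=np.load("top0.npz");c={k:(c[k] if c[k].ndim else float(c[k])) for k in c}
P=dict(rack=(213,256,.016),vA=(279,245,.056),vB=(322,260,.056),w=(364.5,265,.02),r1=(411,246,.012),r2=(457,251,.01),block=(338,199,.016),stand=(415,203.5,.006),post=(416,204,.04),v3=(192,256.5,.062))
for k,(u,v,z) in P.items(): print(k,ray(c,u,v,z).round(3))
im=c["color"][180:290,170:490];im=cv2.resize(im[:,:],None,fx=2.5,fy=2.5,interpolation=cv2.INTER_CUBIC)
s=np.load("scene0.npz");i2=cv2.resize(s["color"][160:400,190:470],None,fx=2.85,fy=2.85,interpolation=cv2.INTER_CUBIC)[:,:,::-1]
cv2.imwrite("pics/topcrop.png",im[:,:,::-1])
E
```

```text
rack [0.482 0.337 0.016]
vA [0.507 0.16  0.056]
vB [0.468 0.052 0.056]
w [ 0.454 -0.056  0.02 ]
r1 [ 0.502 -0.178  0.012]
r2 [ 0.488 -0.297  0.01 ]
block [0.627 0.009 0.016]
stand [ 0.614 -0.193  0.006]
post [ 0.608 -0.189  0.04 ]
v3 [0.48  0.378 0.062]
```

View pics/topcrop.png

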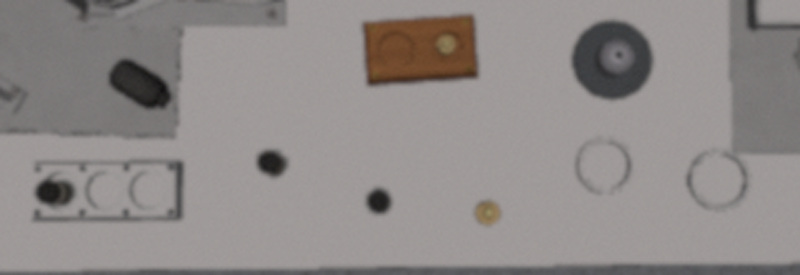

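The crop shows caps at (271,162) and (378,201), the weight at (487,212), rings at (603,165) and the larger one at (717,180), and free wells at (104,190), (151,190) and (397,48). I'll refine these with masks.

```bash
python3 - <<'E'
from h import *
L=lambda n:{k:(v if v.ndim else float(v)) for k,v in np.load(n).items()}
c=L("top0.npz");s=L("scene0.npz")
def blobs(im,lo,hi,roi,amin):
    u0,v0,u1,v1=roi;h=cv2.cvtColor(im[v0:v1,u0:u1],cv2.COLOR_RGB2HSV);m=cv2.inRange(h,lo,hi)
    cs,_=cv2.findContours(m,cv2.RETR_EXTERNAL,cv2.CHAIN_APPROX_NONE)
    out=[]
    for k in cs:
        if cv2.contourArea(k)<amin: continue
        M=cv2.moments(k);(a,b),wh,an=cv2.minAreaRect(k)
        out.append((M['m10']/M['m00']+u0,M['m01']/M['m00']+v0,a+u0,b+v0,wh,an,cv2.boxPoints(((a+u0,b+v0),wh,an)),cv2.contourArea(k)))
    return out
im=c["color"]
for n,lo,hi,roi,amin,z in [("caps",(0,0,0),(180,255,70),(265,235,340,270),20,.054),("weight",(10,60,60),(35,255,255),(355,255,375,275),10,.018),("block",(0,80,30),(22,255,255),(305,180,370,220),300,.014),("stand",(0,0,0),(180,255,105),(390,180,440,225),300,.006),("rings",(0,0,0),(180,255,128),(395,230,475,268),20,.011),("rack",(0,0,0),(180,255,125),(180,240,246,272),20,.01)]:
    for b in blobs(im,lo,hi,roi,amin):
        print(n,"cen",ray(c,b[0],b[1],z)[:2].round(4),"rectc",ray(c,b[2],b[3],z)[:2].round(4),"size mm",(np.array(b[4])/c["fx"]*(1.185-z)*1000).round(0),"box",[list(ray(c,*q,z)[:2].round(3)) for q in b[6]] if n in("block","rack") else "")
# projections into scene
for k,p in dict(vA=(.507,.16,.0),vB=(.468,.052,0),w=(.454,-.056,0),r1=(.502,-.178,0),r2=(.488,-.297,0),stand=(.614,-.193,0.006),nose=(.614,-.193,.04)).items(): print(k,px(s,p).round(0))
cr=cv2.resize(im[190:275,180:260],None,fx=6,fy=6)
E
```

```text
caps cen [0.4673 0.0546] rectc [0.4672 0.0547] size mm [19. 18.] box 
caps cen [0.5072 0.1624] rectc [0.5074 0.1631] size mm [24. 19.] box 
weight cen [ 0.4548 -0.0571] rectc [ 0.4541 -0.0576] size mm [21. 21.] box 
block cen [0.6266 0.0101] rectc [0.6266 0.01  ] size mm [ 62. 112.] box [[np.float64(0.655), np.float64(0.068)], [np.float64(0.661), np.float64(-0.045)], [np.float64(0.598), np.float64(-0.048)], [np.float64(0.592), np.float64(0.065)]]
stand cen [ 0.6135 -0.1914] rectc [ 0.6124 -0.1915] size mm [78. 81.] box 
rings cen [ 0.5221 -0.3266] rectc [ 0.5058 -0.3195] size mm [33. 82.] box 
rack cen [0.4819 0.3954] rectc [0.4831 0.3955] size mm [31. 39.] box [[np.float64(0.499), np.float64(0.416)], [np.float64(0.499), np.float64(0.376)], [np.float64(0.467), np.float64(0.376)], [np.float64(0.468), np.float64(0.415)]]
rack cen [0.4764 0.2997] rectc [0.4822 0.3387] size mm [ 60. 158.] box [[np.float64(0.512), np.float64(0.42)], [np.float64(0.513), np.float64(0.26)], [np.float64(0.453), np.float64(0.258)], [np.float64(0.451), np.float64(0.417)]]
vA [277. 235.]
vB [287. 266.]
w [310. 299.]
r1 [370. 327.]
r2 [409. 374.]
stand [424. 306.]
nose [426. 292.]
```

```bash
python3 -m crank '[[0,0,0,0.12],[0,0,0,0.24],[0,0,0,0.35],[0,0,0,0.47],[0,0,0,0.59]]' 1 40
python3 -m crank '[[0,0,0,0.12],[0,0,0,0.24],[0,0,0,0.35],[0,0,0,0.47],[0,0,0,0.59]]'
python3 -m crank '[[0,0,0,0.06],[0,0,0,0.06]]'
python3 -m crank '[[-0.07,0.057,0,0],[-0.15,0.113,0,0],[-0.22,0.17,0,0],[-0.29,0.226,0,0],[-0.366,0.283,0,0]]'
python3 -m crank '[[-0.07,0.057,0,0],[-0.15,0.113,0,0],[-0.22,0.17,0,0],[-0.29,0.226,0,0],[-0.366,0.283,0,0]]'
python3 -m crank '[[-0.07,0.057,0,0],[-0.15,0.113,0,0],[-0.22,0.17,0,0],[-0.29,0.226,0,0],[-0.366,0.283,0,0]]'
python3 -m crank '[[0,0,0,0],[0,0,0,0]]'
```

```text
clock: 0.57
position: [0.1677, 0.6019, 0.248]
ee_rot: [0.432, 0.902, -0.0, 0.0]
ft_force: [0.9, 0.3, -0.7]
grip_width: 1.001
grasp_force: 0.0
clock: 0.98
position: [0.1678, 0.6019, 0.248]
ee_rot: [0.686, 0.728, -0.0, 0.0]
ft_force: [0.9, 0.0, 0.6]
grip_width: 0.999
grasp_force: 0.0
clock: 1.15
position: [0.1677, 0.6019, 0.248]
ee_rot: [0.707, 0.707, -0.0, 0.0]
ft_force: [0.3, 0.8, -0.0]
grip_width: 1.003
grasp_force: 0.0
clock: 1.57
position: [0.2821, 0.4547, 0.2482]
ee_rot: [0.705, 0.709, 0.0, -0.0]
ft_force: [0.2, -0.2, 0.2]
grip_width: 0.999
grasp_force: 0.0
clock: 1.98
position: [0.3957, 0.3087, 0.2484]
ee_rot: [0.705, 0.709, 0.0, -0.0]
ft_force: [-0.2, 0.5, 0.2]
grip_width: 1.002
grasp_force: 0.0
clock: 2.4
position: [0.5094, 0.1627, 0.2484]
ee_rot: [0.705, 0.71, 0.0, -0.0]
ft_force: [0.8, 0.4, -0.1]
grip_width: 1.0
grasp_force: 0.0
clock: 2.57
position: [0.5097, 0.1616, 0.2482]
ee_rot: [0.707, 0.708, -0.0, 0.0]
ft_force: [-0.1, 1.4, 0.4]
grip_width: 0.999
grasp_force: 0.0
```

```bash
python3 - <<'E'
from h import *
c=imaging.camera("wrist");np.savez("w1.npz",**c);im=c["color"][:,:,::-1].copy()
for p in [(.507,.1625,.056),(.467,.0546,.056),(.507,.1625,0),(.482,.293,.016),(.482,.339,.016)]:
    u=px(c,p);print(p,u.round(0));cv2.drawMarker(im,tuple(int(x) for x in u),(0,0,255),0,8)
cv2.imwrite("pics/w1.png",im)
E
```

```text
(0.507, 0.1625, 0.056) [313. 211.]
(0.467, 0.0546, 0.056) [266. 334.]
(0.507, 0.1625, 0) [313. 198.]
(0.482, 0.293, 0.016) [281.  39.]
(0.482, 0.339, 0.016) [280. -27.]
```

View pics/w1.png

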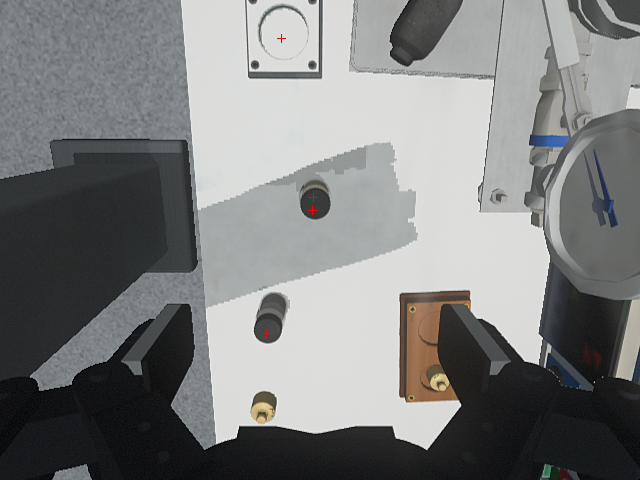

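The wrist view shows vial A's cap at about (315,202), vial B's cap at (268,329) and the nearest well at (284,33). These are 4–7 mm off the top estimates, so I'll measure from the wrist.

```bash
python3 - <<'E'
from h import *
c={k:(v if v.ndim else float(v)) for k,v in np.load("w1.npz").items()}
im=c["color"]
g=cv2.cvtColor(im,cv2.COLOR_RGB2GRAY)
for n,(u0,v0,u1,v1) in dict(A=(295,170,335,222),B=(245,285,292,345)).items():
    m=cv2.inRange(g[v0:v1,u0:u1],0,62);cs,_=cv2.findContours(m,0,1);k=max(cs,key=cv2.contourArea);(a,b),r=cv2.minEnclosingCircle(k);x,y,w,h=cv2.boundingRect(k)
    print(n,a+u0,b+v0,r,(x+u0,y+v0,w,h))
for p in [(315,204),(268,330)]: print(ray(c,*p,.056).round(4))
k=cv2.resize(np.hstack([im[170:230,285:345],im[285:345,240:300],im[0:60,250:310]]),None,fx=4,fy=4,interpolation=cv2.INTER_CUBIC)
cv2.imwrite("pics/w1c.png",k[:,:,::-1])
print(ray(c,285,33,.016).round(4),ray(c,429,327,.016).round(4),ray(c,263,404,.030).round(4))
E
```

```text
A 314.6834316253662 202.99506759643555 15.105178833007812 (301, 188, 29, 31)
B 267.6000003814697 327.4000015258789 14.440322875976562 (254, 314, 28, 27)
[0.5087 0.1679 0.056 ]
[0.4684 0.0581 0.056 ]
[0.4849 0.2972 0.016 ] [0.6184 0.0394 0.016 ] [ 0.4577 -0.0368  0.03  ]
```

View pics/w1c.png

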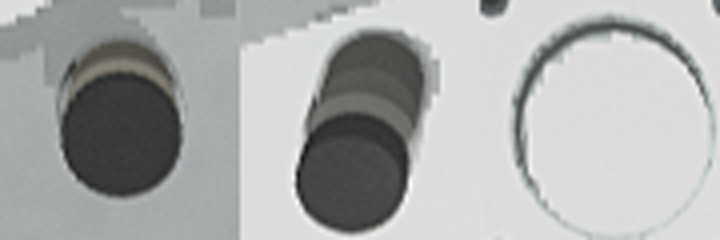

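```bash
python3 -m crank '[[0.01,-0.004,0.1,0],[0.01,-0.004,0.2,0],[0.01,-0.004,0.3,0],[0.01,-0.004,0.35,0],[0.01,-0.004,0.38,0]]' 1 30
python3 -m crank '[[0,0,0.06,0],[0,0,0.12,0],[0,0,0.172,0],[0,0,0.172,0],[0,0,0.172,0]]'
python3 -m crank '[[0,0,0,0],[0,0,0,0],[0,0,0,0],[0,0,0,0],[0,0,0,0]]' -1 30
python3 -m crank '[[0,0,0,0],[0,0,0,0],[0,0,0,0],[0,0,0,0],[0,0,0,0]]'
```

```text
clock: 3.03
position: [0.5047, 0.1689, 0.0932]
ee_rot: [0.705, 0.71, -0.002, -0.001]
ft_force: [-0.3, 0.6, -0.7]
grip_width: 1.002
grasp_force: 0.0
clock: 3.45
position: [0.5068, 0.1687, 0.0278]
ee_rot: [0.705, 0.709, -0.0, -0.0]
ft_force: [0.2, -0.5, 1.6]
grip_width: 1.001
grasp_force: 0.0
clock: 3.87
position: [0.5075, 0.1682, 0.0282]
ee_rot: [0.706, 0.708, 0.001, 0.0]
ft_force: [-2.1, 0.8, 17.9]
grip_width: 0.299
grasp_force: 24.0
clock: 4.28
position: [0.5075, 0.1682, 0.0283]
ee_rot: [0.706, 0.708, 0.001, -0.0]
ft_force: [-2.0, -0.0, 7.3]
grip_width: 0.299
grasp_force: 29.2
```

```bash
python3 -m crank '[[0,0,-0.04,0],[0,0,-0.09,0],[0,0,-0.14,0],[0,0,-0.14,0]]'
python3 -m crank '[[0.08,-0.01,0,0],[0.17,-0.03,0,0],[0.26,-0.04,0,0],[0.35,-0.05,0,0],[0.442,-0.061,0,0]]'
python3 -m crank '[[0,0,0,0],[0,0,0,0],[0,0,0,0]]'
python3 - <<'E'
from h import *
c=imaging.camera("wrist");np.savez("w2.npz",**c);cv2.imwrite("pics/w2.png",c["color"][:,:,::-1]);print(readout.get_obs()["position"])
E
```

```text
clock: 4.62
position: [0.5092, 0.1685, 0.0871]
ee_rot: [0.706, 0.708, 0.003, 0.001]
ft_force: [0.6, 0.4, -0.5]
grip_width: 0.297
grasp_force: 29.8
clock: 5.03
position: [0.4816, 0.3462, 0.0833]
ee_rot: [0.706, 0.708, -0.0, -0.0]
ft_force: [0.5, -0.2, -0.0]
grip_width: 0.298
grasp_force: 29.8
clock: 5.28
position: [0.4821, 0.344, 0.083]
ee_rot: [0.706, 0.708, -0.0, 0.0]
ft_force: [0.6, -0.8, 0.1]
grip_width: 0.302
grasp_force: 29.8
[0.48250997 0.34329036 0.08319058]
```

View pics/w2.png

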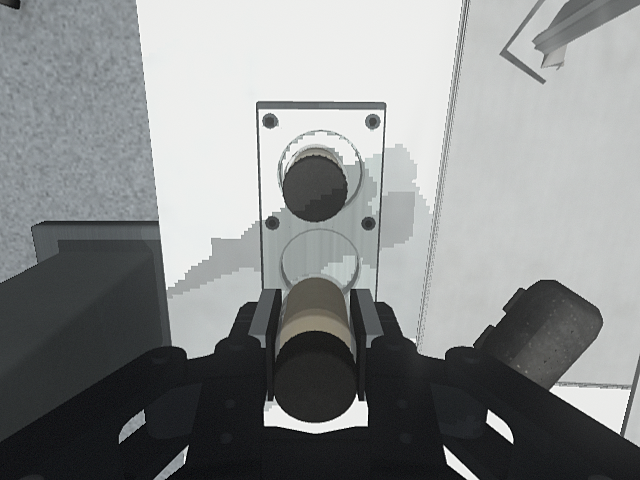

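The held vial is upright, with its cap at (316,376). The vial_3 well is at (320,172) and the middle well at about (319,268).

```bash
python3 - <<'E'
from h import *
c={k:(v if v.ndim else float(v)) for k,v in np.load("w2.npz").items()}
print("well+46",ray(c,320,171,.016),"well0",ray(c,319.5,268,.016),"v3cap",ray(c,315,188,.062),"held cap",ray(c,316,377,.083+.028))
for p in [(.4825,.3435,.060),(.4825,.3435,.055)]: print(px(c,p))
E
```

```text
well+46 [0.48334475 0.3911759  0.016     ] well0 [0.48336161 0.34317948 0.016     ] v3cap [0.48104922 0.39069897 0.062     ] held cap [0.48145322 0.34649139 0.111     ]
[318.41402235 305.9694855 ]
[318.32459048 300.6081724 ]
```

```bash
python3 -m crank '[[-0.002,0.002,0.04,0],[-0.002,0.002,0.08,0],[-0.002,0.002,0.1,0],[-0.002,0.002,0.11,0],[-0.002,0.002,0.115,0]]'
python3 -m crank '[[0,0,0.004,0],[0,0,0.007,0],[0,0,0.007,0],[0,0,0.007,0]]'
python3 -m crank '[[0,0,0,0],[0,0,0,0],[0,0,0,0]]' -0.1
python3 -m crank '[[0,0,0,0],[0,0,0,0]]'
```

```text
clock: 5.75
position: [0.4831, 0.3429, 0.0371]
ee_rot: [0.706, 0.708, -0.0, 0.0]
ft_force: [0.3, 0.6, -0.2]
grip_width: 0.301
grasp_force: 29.8
clock: 6.08
position: [0.4832, 0.3441, 0.0352]
ee_rot: [0.706, 0.708, 0.0, -0.0]
ft_force: [0.8, -0.1, -0.5]
grip_width: 0.297
grasp_force: 29.8
clock: 6.33
position: [0.4831, 0.344, 0.035]
ee_rot: [0.706, 0.708, 0.0, -0.0]
ft_force: [0.2, 0.6, -0.1]
grip_width: 0.451
grasp_force: 0.0
clock: 6.5
position: [0.483, 0.3439, 0.0348]
ee_rot: [0.706, 0.708, 0.0, -0.0]
ft_force: [0.9, -0.3, 0.3]
grip_width: 0.451
grasp_force: 0.0
```

```bash
python3 -m crank '[[0,0,-0.05,0],[0,0,-0.12,0],[0,0,-0.2,0],[0,0,-0.26,0],[0,0,-0.26,0]]'
python3 -m crank '[[-0.1,-0.01,0,0],[-0.2,-0.01,0,0],[-0.3,-0.02,0,0],[-0.4,-0.03,0,0],[-0.48,-0.03,0,0]]' 0.9
python3 -m crank '[[0,0,0,0],[0,0,0,0]]'
python3 - <<'E'
from h import *
c=imaging.camera("wrist");np.savez("w3.npz",**c);cv2.imwrite("pics/w3.png",c["color"][:,:,::-1]);print(readout.get_obs()["position"])
for p in [(.4684,.058,.056),(.455,-.055,.03),(.4833,.2985,.016)]:print(px(c,p))
E
```

```text
clock: 6.92
position: [0.4853, 0.3453, 0.1441]
ee_rot: [0.706, 0.708, 0.004, 0.0]
ft_force: [0.9, 0.6, -0.0]
grip_width: 0.455
grasp_force: 0.0
clock: 7.33
position: [0.4706, 0.1488, 0.1383]
ee_rot: [0.707, 0.708, -0.0, -0.0]
ft_force: [1.6, -0.5, 0.2]
grip_width: 0.951
grasp_force: 0.0
clock: 7.5
position: [0.4717, 0.1502, 0.1387]
ee_rot: [0.707, 0.707, 0.0, -0.0]
ft_force: [-0.4, 0.6, -0.4]
grip_width: 0.95
grasp_force: 0.0
[0.47161054 0.1519522  0.13870846]
[311.35758566 403.70134913]
[293.89619512 511.89967991]
[338.50878624 -33.9773867 ]
```

View pics/w3.png

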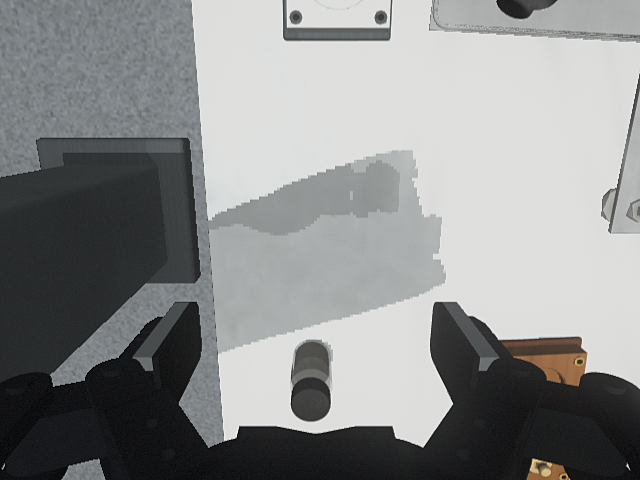

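Vial B's cap is at (311,398), close to the prediction.

```bash
python3 -m crank '[[-0.08,-0.003,0,0],[-0.16,-0.006,0,0],[-0.229,-0.008,0,0],[-0.229,-0.008,0,0],[-0.229,-0.008,0,0]]'
python3 -m crank '[[0,0,0.08,0],[0,0,0.16,0],[0,0,0.24,0],[0,0,0.277,0],[0,0,0.277,0]]'
python3 -m crank '[[0,0,0,0],[0,0,0,0],[0,0,0,0],[0,0,0,0],[0,0,0,0]]' -1 30
python3 -m crank '[[0,0,0,0],[0,0,0,0],[0,0,0,0]]'
python3 -m crank '[[0,0,-0.04,0],[0,0,-0.09,0],[0,0,-0.14,0],[0,0,-0.14,0],[0,0,-0.14,0]]'
```

```text
clock: 7.97
position: [0.4689, 0.0604, 0.1387]
ee_rot: [0.706, 0.708, 0.0, 0.0]
ft_force: [0.2, 1.2, 0.0]
grip_width: 0.954
grasp_force: 0.0
clock: 8.38
position: [0.4664, 0.0617, 0.0245]
ee_rot: [0.705, 0.709, -0.003, -0.001]
ft_force: [-0.7, -0.4, 0.1]
grip_width: 0.951
grasp_force: 0.0
clock: 8.8
position: [0.4694, 0.0608, 0.029]
ee_rot: [0.706, 0.708, 0.001, 0.0]
ft_force: [-2.3, 0.8, 7.4]
grip_width: 0.3
grasp_force: 29.0
clock: 9.05
position: [0.4694, 0.0608, 0.029]
ee_rot: [0.706, 0.708, 0.001, 0.0]
ft_force: [-2.1, 0.3, 7.4]
grip_width: 0.297
grasp_force: 29.0
clock: 9.47
position: [0.4695, 0.0607, 0.0851]
ee_rot: [0.706, 0.708, 0.002, 0.0]
ft_force: [0.0, -0.5, -1.4]
grip_width: 0.299
grasp_force: 29.8
```

```bash
python3 -m crank '[[0.06,0.003,0,0],[0.12,0.007,0,0],[0.18,0.01,0,0],[0.24,0.014,0,0],[0.3,0.017,0,0]]'
python3 -m crank '[[0.06,0.003,0,0],[0.12,0.007,0,0],[0.18,0.01,0,0],[0.24,0.014,0,0],[0.293,0.017,0,0]]'
python3 -m crank '[[0,0,0,0],[0,0,0,0],[0,0,0,0]]'
python3 - <<'E'
from h import *
c=imaging.camera("wrist");np.savez("w4.npz",**c);cv2.imwrite("pics/w4.png",c["color"][:,:,::-1]);print(readout.get_obs()["position"])
E
```

```text
clock: 9.88
position: [0.4746, 0.1813, 0.0831]
ee_rot: [0.706, 0.708, -0.0, -0.0]
ft_force: [0.2, 0.1, 0.4]
grip_width: 0.298
grasp_force: 29.8
clock: 10.3
position: [0.4808, 0.2989, 0.0828]
ee_rot: [0.706, 0.708, -0.001, -0.0]
ft_force: [0.2, -0.1, -0.3]
grip_width: 0.299
grasp_force: 29.8
clock: 10.55
position: [0.4813, 0.2965, 0.0831]
ee_rot: [0.706, 0.708, -0.001, 0.0]
ft_force: [0.2, -0.8, -0.5]
grip_width: 0.301
grasp_force: 29.8
[0.48145668 0.29617767 0.08333037]
```

View pics/w4.png

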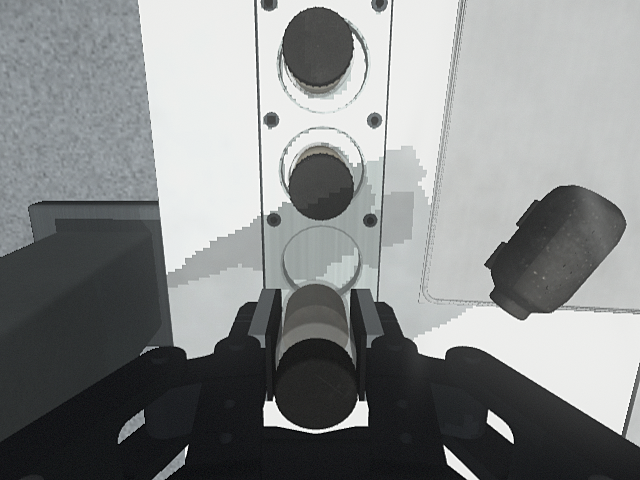

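The vial placed in the middle well stands upright, with its cap at (321,186). The last free well is at about (322,262), so I need a small shift of about (+2, +2.5) mm.

```bash
python3 -m crank '[[0.006,0.005,0.03,0],[0.006,0.005,0.07,0],[0.006,0.005,0.09,0],[0.006,0.005,0.105,0],[0.006,0.005,0.112,0]]'
python3 -m crank '[[0,0,0.004,0],[0,0,0.008,0],[0,0,0.008,0],[0,0,0.008,0]]'
python3 -m crank '[[0,0,0,0],[0,0,0,0],[0,0,0,0],[0,0,0,0]]' -0.1
python3 -m crank '[[0,0,-0.05,0],[0,0,-0.12,0],[0,0,-0.2,0],[0,0,-0.26,0],[0,0,-0.26,0]]'
python3 -m crank '[[-0.1,-0.01,0,0],[-0.2,-0.01,0,0],[-0.3,-0.02,0,0],[-0.4,-0.03,0,0],[-0.48,-0.03,0,0]]' 0.9
python3 -m crank '[[-0.08,-0.01,0,0],[-0.16,-0.02,0,0],[-0.2,-0.03,0,0],[-0.2,-0.03,0,0],[-0.2,-0.03,0,0]]'
python3 - <<'E'
from h import *
c=imaging.camera("wrist");np.savez("w5.npz",**c);cv2.imwrite("pics/w5.png",c["color"][:,:,::-1]);print(readout.get_obs()["position"])
for p in [(.456,-.053,.030),(.456,-.053,.018)]:print(px(c,p))
E
```

```text
clock: 11.02
position: [0.4832, 0.2991, 0.0379]
ee_rot: [0.706, 0.708, -0.001, -0.0]
ft_force: [0.0, 0.7, -0.3]
grip_width: 0.303
grasp_force: 29.8
clock: 11.35
position: [0.4837, 0.3, 0.0363]
ee_rot: [0.706, 0.708, 0.0, -0.0]
ft_force: [0.9, 0.0, -0.2]
grip_width: 0.301
grasp_force: 29.8
clock: 11.68
position: [0.4836, 0.3, 0.0361]
ee_rot: [0.706, 0.708, 0.0, -0.0]
ft_force: [0.2, 0.4, -0.1]
grip_width: 0.449
grasp_force: 0.0
clock: 12.1
position: [0.4859, 0.3012, 0.1451]
ee_rot: [0.706, 0.708, 0.004, 0.0]
ft_force: [0.3, -0.0, -0.2]
grip_width: 0.45
grasp_force: 0.0
clock: 12.52
position: [0.4711, 0.1048, 0.1396]
ee_rot: [0.707, 0.708, -0.0, -0.0]
ft_force: [0.8, 0.3, -0.5]
grip_width: 0.95
grasp_force: 0.0
clock: 12.93
position: [0.4603, 0.0277, 0.1399]
ee_rot: [0.706, 0.708, 0.0, -0.0]
ft_force: [-0.3, 0.9, 0.2]
grip_width: 0.949
grasp_force: 0.0
[0.4604818  0.02874324 0.13989222]
[309.83172818 361.02148787]
[310.04718993 351.0689192 ]
```

View pics/w5.png

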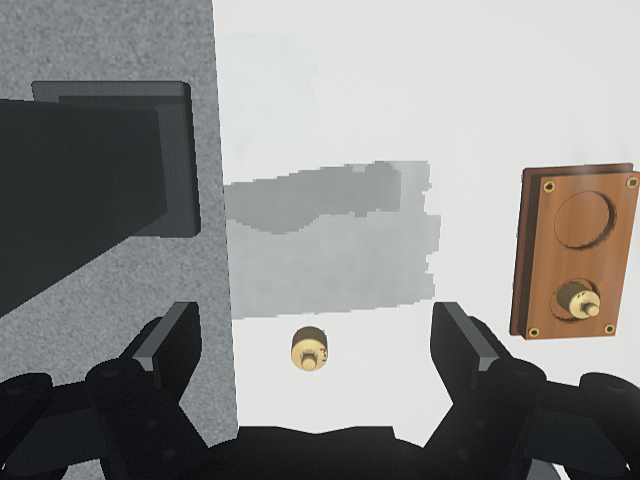

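Weight: body top at about (309,353). The larger block well is at about (585,220).

```bash
python3 -m crank '[[-0.08,-0.005,0,0],[-0.16,-0.01,0,0],[-0.207,-0.012,0,0],[-0.207,-0.012,0,0],[-0.207,-0.012,0,0]]'
python3 -m crank '[[0,0,0.08,0],[0,0,0.16,0],[0,0,0.24,0],[0,0,0.28,0],[0,0,0.291,0]]' 0.2
python3 -m crank '[[0,0,0,0],[0,0,0,0],[0,0,0,0],[0,0,0,0],[0,0,0,0]]' -1 40
python3 -m crank '[[0,0,0,0],[0,0,0,0],[0,0,0,0]]'
python3 - <<'E'
from h import *
c={k:(v if v.ndim else float(v)) for k,v in np.load("w5.npz").items()}
print("well",ray(c,585,220,.016),"small",ray(c,574,300,.016),"weight",ray(c,309.5,353,.018))
E
```

```text
clock: 13.4
position: [0.4562, -0.0544, 0.1398]
ee_rot: [0.706, 0.708, 0.0, 0.0]
ft_force: [0.4, 0.3, 0.5]
grip_width: 0.951
grasp_force: 0.0
clock: 13.82
position: [0.4542, -0.053, 0.0206]
ee_rot: [0.705, 0.709, -0.002, -0.001]
ft_force: [-1.0, -0.2, -0.8]
grip_width: 0.6
grasp_force: 0.0
clock: 14.23
position: [0.4568, -0.0545, 0.0246]
ee_rot: [0.706, 0.708, 0.001, 0.0]
ft_force: [-1.1, 1.3, 5.3]
grip_width: 0.268
grasp_force: 39.9
clock: 14.48
position: [0.4569, -0.0545, 0.0245]
ee_rot: [0.706, 0.708, 0.001, 0.0]
ft_force: [-0.9, 1.6, 8.5]
grip_width: 0.266
grasp_force: 40.1
well [0.62743688 0.03799954 0.016     ] small [ 0.62993068 -0.01615581  0.016     ] weight [ 0.45562475 -0.05448     0.018     ]
```

```bash
python3 -m crank '[[0,0,-0.05,0],[0,0,-0.1,0],[0,0,-0.13,0],[0,0,-0.13,0],[0,0,-0.13,0]]'
python3 -m crank '[[0.045,0.085,0,0],[0.09,0.17,0,0],[0.14,0.255,0,0],[0.185,0.34,0,0],[0.231,0.425,0,0]]'
python3 -m crank '[[0,0,0,0],[0,0,0,0],[0,0,0,0]]'
python3 - <<'E'
from h import *
c=imaging.camera("wrist");np.savez("w6.npz",**c);cv2.imwrite("pics/w6.png",c["color"][:,:,::-1]);o=readout.get_obs();print(o["position"],o["joint_pos"])
print(px(c,(.6274,.038,.016)))
E
```

```text
clock: 14.9
position: [0.4563, -0.0547, 0.0758]
ee_rot: [0.706, 0.708, 0.001, 0.0]
ft_force: [-0.2, 0.4, -2.1]
grip_width: 0.266
grasp_force: 39.8
clock: 15.32
position: [0.6262, 0.0393, 0.0734]
ee_rot: [0.706, 0.708, -0.001, -0.001]
ft_force: [0.5, -0.6, -1.1]
grip_width: 0.265
grasp_force: 39.8
clock: 15.57
position: [0.6245, 0.0371, 0.0738]
ee_rot: [0.706, 0.708, -0.001, -0.0]
ft_force: [-0.2, -0.0, -1.0]
grip_width: 0.265
grasp_force: 39.9
[0.62436931 0.03675085 0.07437722] [-0.62296324  0.55508555  0.64679218  1.67025082 -0.37518773  1.04575118
  0.14494308]
[323.47610331 271.29093853]
```

View pics/w6.png

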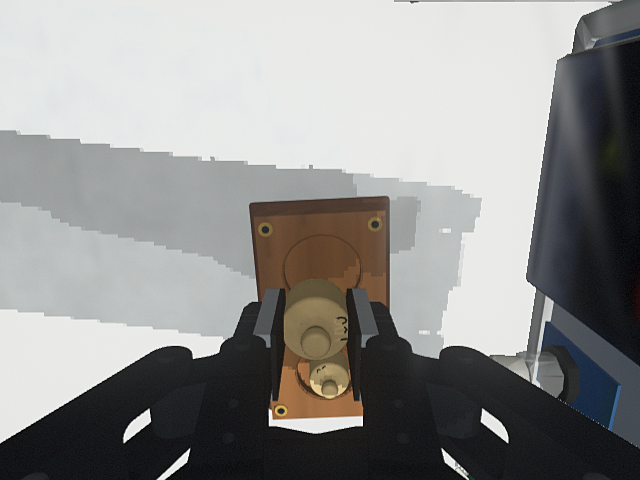

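The well at (322,270) is where predicted, so I need a shift of about 2.5 mm in x and 1 mm in y.

```bash
python3 -m crank '[[0.003,0.006,0.03,0],[0.003,0.006,0.06,0],[0.003,0.006,0.08,0],[0.003,0.006,0.088,0],[0.003,0.006,0.092,0]]'
python3 -m crank '[[0,0,0.004,0],[0,0,0.008,0],[0,0,0.008,0],[0,0,0.008,0]]'
python3 -m crank '[[0,0,0,0],[0,0,0,0],[0,0,0,0]]' -0.1
```

```text
clock: 16.03
position: [0.6271, 0.0389, 0.0375]
ee_rot: [0.706, 0.708, -0.001, -0.001]
ft_force: [-0.4, 0.4, -1.0]
grip_width: 0.263
grasp_force: 39.9
clock: 16.37
position: [0.6281, 0.0392, 0.0358]
ee_rot: [0.706, 0.708, 0.0, 0.0]
ft_force: [-0.0, 0.0, -1.5]
grip_width: 0.267
grasp_force: 39.9
clock: 16.62
position: [0.6282, 0.0392, 0.0358]
ee_rot: [0.706, 0.708, 0.0, 0.0]
ft_force: [0.1, 0.8, -0.1]
grip_width: 0.446
grasp_force: 0.0
```

```bash
python3 -m crank '[[0,0,-0.08,0],[0,0,-0.16,0],[0,0,-0.24,0],[0,0,-0.3,0],[0,0,-0.3,0]]'
python3 -m crank '[[-0.07,-0.06,0,0],[-0.14,-0.12,0,0],[-0.21,-0.18,0,0],[-0.28,-0.25,0,0],[-0.348,-0.312,0,0]]' 1
python3 -m crank '[[0,0,0,0],[0,0,0,0],[0,0,0,0]]'
python3 - <<'E'
from h import *
c=imaging.camera("wrist");np.savez("w7.npz",**c);cv2.imwrite("pics/w7.png",c["color"][:,:,::-1]);o=readout.get_obs();print(o["position"])
for p in [(.5035,-.174,.012),(.614,-.189,.006),(.614,-.189,.04),(.489,-.293,.01)]:print(px(c,p))
E
```

```text
clock: 17.03
position: [0.6306, 0.0388, 0.1612]
ee_rot: [0.706, 0.708, 0.003, 0.002]
ft_force: [0.5, 0.2, -0.4]
grip_width: 0.447
grasp_force: 0.0
clock: 17.45
position: [0.5018, -0.1018, 0.155]
ee_rot: [0.706, 0.708, 0.0, -0.0]
ft_force: [0.3, -1.3, 0.2]
grip_width: 0.999
grasp_force: 0.0
clock: 17.7
position: [0.5039, -0.0999, 0.1556]
ee_rot: [0.706, 0.708, 0.001, -0.0]
ft_force: [1.4, -0.1, 0.8]
grip_width: 1.001
grasp_force: 0.0
[ 0.50419745 -0.099511    0.15550301]
[315.44702948 326.72873047]
[462.99712213 341.19521979]
[480.49252299 367.41275924]
[297.09474125 458.44365702]
```

View pics/w7.png

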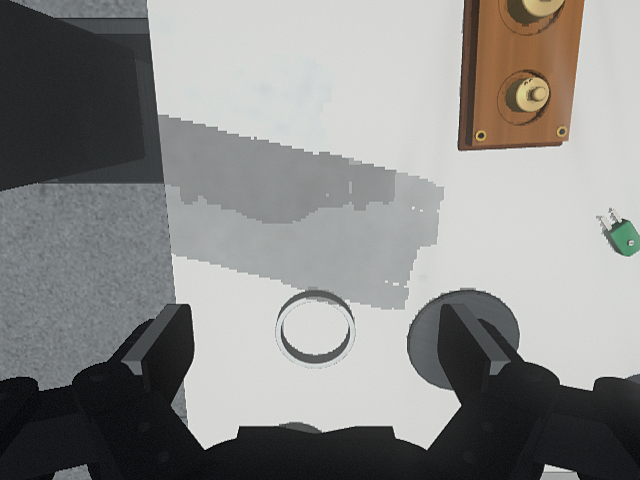

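Ring r1's top rim is centred at about (315.5,331) and the stand base at (463.5,340). That puts r1 at about (.5035,-.1765) and the stand at (.614,-.189).

```bash
python3 -m crank '[[-0.08,0,0,0],[-0.16,0,0,0],[-0.192,-0.002,0,0],[-0.192,-0.002,0,0],[-0.192,-0.002,0,0]]' 1
python3 -m crank '[[0,0,0.08,0],[0,0,0.16,0],[0,0,0.24,0],[0,0,0.29,0],[0,0,0.31,0]]'
python3 -m crank '[[0,0,0.015,0],[0,0,0.03,0],[0,0,0.044,0],[0,0,0.044,0],[0,0,0.044,0]]'
python3 -m crank '[[0,0,0,0],[0,0,0,0],[0,0,0,0],[0,0,0,0],[0,0,0,0]]' -1 60
python3 -m crank '[[0,0,0,0],[0,0,0,0],[0,0,0,0]]'
```

```text
clock: 18.17
position: [0.5035, -0.177, 0.1551]
ee_rot: [0.706, 0.708, -0.0, -0.0]
ft_force: [0.2, 0.2, 0.5]
grip_width: 1.002
grasp_force: 0.0
clock: 18.58
position: [0.5019, -0.1747, 0.0282]
ee_rot: [0.705, 0.709, -0.001, -0.002]
ft_force: [-0.6, 0.8, -0.1]
grip_width: 0.998
grasp_force: 0.0
clock: 19.0
position: [0.5035, -0.1772, 0.0144]
ee_rot: [0.706, 0.708, 0.0, 0.0]
ft_force: [0.6, 0.7, -0.1]
grip_width: 0.998
grasp_force: 0.0
clock: 19.42
position: [0.5035, -0.1773, 0.015]
ee_rot: [0.706, 0.708, 0.001, 0.0]
ft_force: [-3.8, 2.2, 12.0]
grip_width: 0.644
grasp_force: 61.4
clock: 19.67
position: [0.5035, -0.1773, 0.015]
ee_rot: [0.706, 0.708, 0.001, 0.0]
ft_force: [-3.6, 2.2, 12.3]
grip_width: 0.647
grasp_force: 61.4
```

```bash
python3 -m crank '[[0,0,-0.04,0],[0,0,-0.09,0],[0,0,-0.14,0],[0,0,-0.18,0],[0,0,-0.18,0]]'
python3 -m crank '[[-0.01,0.07,0,0],[-0.02,0.14,0,0],[-0.03,0.21,0,0],[-0.03,0.276,0,0],[-0.03,0.276,0,0]]'
python3 -m crank '[[0,0,0,0],[0,0,0,0],[0,0,0,0]]'
python3 - <<'E'
from h import *
c=imaging.camera("wrist");np.savez("w8.npz",**c);cv2.imwrite("pics/w8.png",c["color"][:,:,::-1]);o=readout.get_obs();print(o["position"])
for p in [(.614,-.189,.006),(.614,-.189,.04)]:print(px(c,p))
E
```

```text
clock: 20.08
position: [0.5046, -0.1779, 0.0889]
ee_rot: [0.706, 0.708, 0.002, 0.002]
ft_force: [0.2, -0.3, -1.5]
grip_width: 0.648
grasp_force: 65.1
clock: 20.5
position: [0.6173, -0.1875, 0.0847]
ee_rot: [0.705, 0.709, 0.0, 0.001]
ft_force: [-0.6, 1.5, -2.2]
grip_width: 0.647
grasp_force: 65.1
clock: 20.75
position: [0.6124, -0.1892, 0.0855]
ee_rot: [0.706, 0.708, -0.0, -0.0]
ft_force: [0.3, -0.5, -1.8]
grip_width: 0.649
grasp_force: 65.1
[ 0.61253046 -0.18908382  0.0857481 ]
[320.17803097 258.14995645]
[320.99353833 282.77670805]
```

View pics/w8.png

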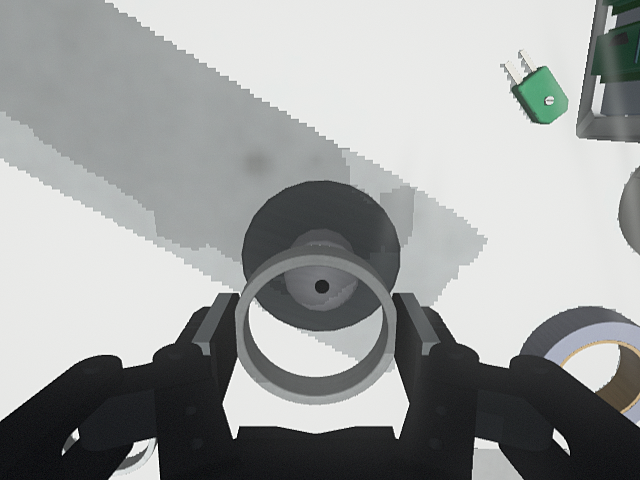

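The stand base is centred at (321.5,255.5), with its nose at (322,286). The ring is held level and centred at u≈316, so I'll shift +2 mm in x.

```bash
python3 -m crank '[[0.001,0.005,0.04,0],[0.001,0.005,0.08,0],[0.001,0.005,0.12,0],[0.001,0.005,0.14,0],[0.001,0.005,0.15,0]]'
python3 -m crank '[[0,0,0.005,0],[0,0,0.01,0],[0,0,0.012,0],[0,0,0.012,0]]'
python3 -m crank '[[0,0,0,0],[0,0,0,0],[0,0,0,0]]' 0.9
```

```text
clock: 21.22
position: [0.6143, -0.1881, 0.0239]
ee_rot: [0.706, 0.708, -0.001, -0.001]
ft_force: [0.7, 0.1, -1.1]
grip_width: 0.647
grasp_force: 65.0
clock: 21.55
position: [0.6158, -0.1886, 0.0215]
ee_rot: [0.706, 0.708, 0.0, 0.0]
ft_force: [0.8, -0.2, -0.9]
grip_width: 0.65
grasp_force: 65.0
clock: 21.8
position: [0.6158, -0.1886, 0.0216]
ee_rot: [0.706, 0.708, 0.0, 0.0]
ft_force: [0.0, 0.3, 0.1]
grip_width: 0.95
grasp_force: 0.0
```

```bash
python3 -m crank '[[0,0,-0.08,0],[0,0,-0.16,0],[0,0,-0.24,0],[0,0,-0.32,0],[0,0,-0.335,0]]'
python3 -m crank '[[-0.02,-0.08,0,0],[-0.04,-0.16,0,0],[-0.06,-0.24,0,0],[-0.075,-0.315,0,0],[-0.075,-0.315,0,0]]' 1
python3 -m crank '[[0,0,0,0],[0,0,0,0],[0,0,0,0]]'
python3 - <<'E'
from h import *
c=imaging.camera("wrist");np.savez("w9.npz",**c);cv2.imwrite("pics/w9.png",c["color"][:,:,::-1]);o=readout.get_obs();print(o["position"])
print(px(c,(.489,-.294,.01)),ray(c,300,330,.01),ray(c,300,340,.01))
E
```

```text
clock: 22.22
position: [0.6176, -0.1898, 0.1612]
ee_rot: [0.706, 0.708, 0.002, 0.003]
ft_force: [0.3, -0.2, 0.3]
grip_width: 0.954
grasp_force: 0.0
clock: 22.63
position: [0.484, -0.2214, 0.1547]
ee_rot: [0.708, 0.706, 0.0, -0.001]
ft_force: [-0.2, -0.6, -0.1]
grip_width: 0.999
grasp_force: 0.0
clock: 22.88
position: [0.4905, -0.2184, 0.1552]
ee_rot: [0.706, 0.709, 0.0, 0.0]
ft_force: [0.7, 0.2, -0.1]
grip_width: 1.003
grasp_force: 0.0
[ 0.49049952 -0.21852621  0.15507763]
[313.78471853 327.3163295 ] [ 0.47893844 -0.29620543  0.01      ] [ 0.47888478 -0.30438509  0.01      ]
```

View pics/w9.png

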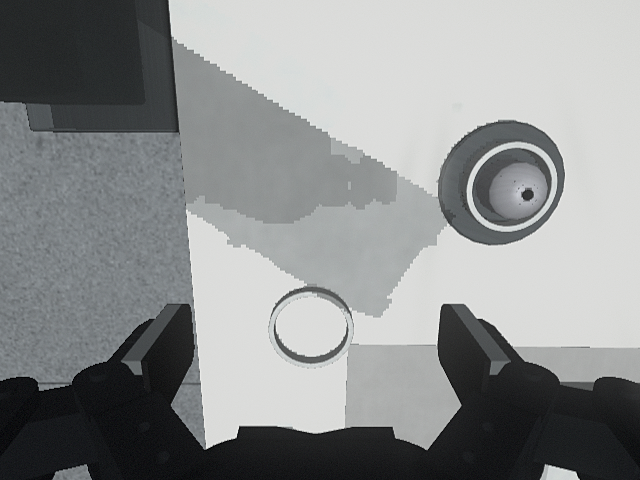

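Ring r1 lies flat round the post. Ring r2's top rim is centred at about (311,329), which puts it at (.487,-.2955).

```bash
python3 -m crank '[[-0.08,0,0,0],[-0.16,-0.005,0,0],[-0.192,-0.009,0,0],[-0.192,-0.009,0,0],[-0.192,-0.009,0,0]]' 1
python3 -m crank '[[0,0,0.08,0],[0,0,0.16,0],[0,0,0.24,0],[0,0,0.29,0],[0,0,0.31,0]]'
python3 -m crank '[[0,0,0.015,0],[0,0,0.03,0],[0,0,0.046,0],[0,0,0.046,0],[0,0,0.046,0]]'
python3 -m crank '[[0,0,0,0],[0,0,0,0],[0,0,0,0],[0,0,0,0],[0,0,0,0]]' -1 60
python3 -m crank '[[0,0,0,0],[0,0,0,0],[0,0,0,0]]'
```

```text
clock: 23.35
position: [0.4864, -0.2963, 0.1547]
ee_rot: [0.706, 0.708, -0.001, -0.0]
ft_force: [-0.3, 0.1, -0.3]
grip_width: 0.999
grasp_force: 0.0
clock: 23.77
position: [0.4854, -0.2931, 0.0277]
ee_rot: [0.705, 0.709, -0.001, -0.002]
ft_force: [-0.2, 1.0, 0.2]
grip_width: 0.999
grasp_force: 0.0
clock: 24.18
position: [0.4866, -0.2957, 0.0131]
ee_rot: [0.706, 0.708, 0.0, 0.0]
ft_force: [0.7, -0.6, -0.1]
grip_width: 1.002
grasp_force: 0.0
clock: 24.6
position: [0.4867, -0.296, 0.014]
ee_rot: [0.706, 0.708, 0.001, 0.0]
ft_force: [-3.4, 2.7, 12.4]
grip_width: 0.69
grasp_force: 62.0
clock: 24.85
position: [0.4867, -0.296, 0.014]
ee_rot: [0.706, 0.708, 0.001, 0.0]
ft_force: [-3.5, 2.8, 12.5]
grip_width: 0.689
grasp_force: 62.0
```

Held. I'll lift 80 mm and go to the stand at (.6155,-.1885).

```bash
python3 -m crank '[[0,0,-0.04,0],[0,0,-0.09,0],[0,0,-0.14,0],[0,0,-0.19,0],[0,0,-0.2,0]]'
python3 -m crank '[[0.06,0.07,0,0],[0.12,0.14,0,0],[0.18,0.21,0,0],[0.24,0.29,0,0],[0.269,0.322,0,0]]'
python3 -m crank '[[0,0,0,0],[0,0,0,0],[0,0,0,0],[0,0,0,0]]'
python3 - <<'E'
from h import *
c=imaging.camera("wrist");np.savez("w10.npz",**c);cv2.imwrite("pics/w10.png",c["color"][:,:,::-1]);o=readout.get_obs();print(o["position"])
E
```

```text
clock: 25.27
position: [0.4874, -0.2967, 0.0957]
ee_rot: [0.706, 0.708, 0.001, 0.002]
ft_force: [0.2, 0.3, -0.3]
grip_width: 0.686
grasp_force: 65.9
clock: 25.68
position: [0.6185, -0.1821, 0.0915]
ee_rot: [0.704, 0.71, 0.001, -0.001]
ft_force: [0.5, 0.6, -1.5]
grip_width: 0.69
grasp_force: 65.8
clock: 26.02
position: [0.6135, -0.1891, 0.0925]
ee_rot: [0.707, 0.707, -0.0, -0.0]
ft_force: [-0.1, 0.6, -1.4]
grip_width: 0.692
grasp_force: 65.9
[ 0.61368175 -0.18902862  0.09261329]
```

View pics/w10.png

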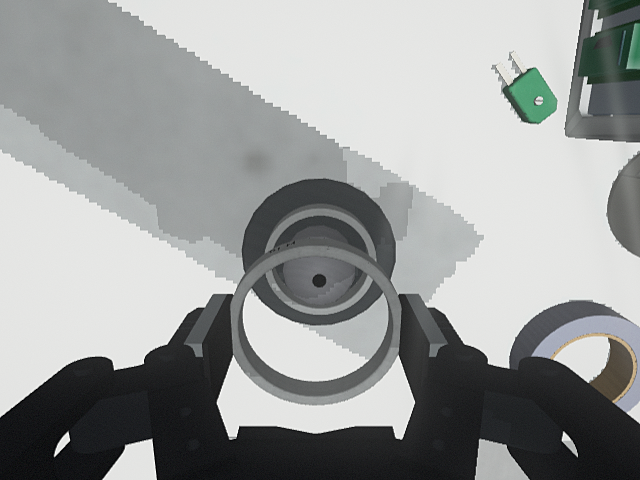

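The ring is held level over the stand (nose at (320,281)), and the first ring is seated and centred. Lowering now.

```bash
python3 -m crank '[[0.001,0.004,0.04,0],[0.001,0.004,0.08,0],[0.001,0.004,0.11,0],[0.001,0.004,0.13,0],[0.001,0.004,0.138,0]]'
python3 -m crank '[[0,0,0.005,0],[0,0,0.01,0],[0,0,0.013,0],[0,0,0.013,0]]'
python3 -m crank '[[0,0,0,0],[0,0,0,0],[0,0,0,0]]' 0.9
python3 -m crank '[[0,0,-0.08,0],[0,0,-0.16,0],[0,0,-0.24,0],[0,0,-0.32,0],[0,0,-0.335,0]]'
python3 -m crank '[[-0.02,-0.08,0,0],[-0.04,-0.16,0,0],[-0.06,-0.24,0,0],[-0.075,-0.315,0,0],[-0.075,-0.315,0,0]]' 1
python3 -m crank '[[-0.1,-0.02,-0.02,0],[-0.2,-0.02,-0.05,0],[-0.25,-0.02,-0.1,0],[-0.25,-0.02,-0.1,0],[-0.25,-0.02,-0.1,0]]'
python3 - <<'E'
from h import *
a=imaging.camera("scene")["color"][150:350,190:470];t=imaging.camera("top")["color"][185:275,175:445]
w=560
a=cv2.resize(a,(w,400),interpolation=2);t=cv2.resize(t,(w,187),interpolation=2)
cv2.imwrite("pics/end.png",np.vstack([a,t])[:,:,::-1])
E
```

```text
clock: 26.48
position: [0.6152, -0.1873, 0.0355]
ee_rot: [0.706, 0.708, -0.001, -0.001]
ft_force: [-0.1, -0.0, -1.0]
grip_width: 0.691
grasp_force: 65.8
clock: 26.82
position: [0.6166, -0.1875, 0.0327]
ee_rot: [0.706, 0.708, 0.0, 0.0]
ft_force: [0.1, -0.1, -2.0]
grip_width: 0.691
grasp_force: 65.8
clock: 27.07
position: [0.6165, -0.1873, 0.0327]
ee_rot: [0.706, 0.708, 0.0, 0.0]
ft_force: [0.6, 0.1, 0.3]
grip_width: 0.951
grasp_force: 0.0
clock: 27.48
position: [0.6183, -0.1886, 0.1723]
ee_rot: [0.706, 0.708, 0.002, 0.003]
ft_force: [-0.2, -0.7, 0.7]
grip_width: 0.953
grasp_force: 0.0
clock: 27.9
position: [0.4849, -0.2203, 0.1659]
ee_rot: [0.708, 0.706, 0.0, -0.001]
ft_force: [-1.0, -0.2, 0.3]
grip_width: 0.997
grasp_force: 0.0
clock: 28.32
position: [0.4825, -0.3194, 0.207]
ee_rot: [0.707, 0.707, 0.0, 0.001]
ft_force: [-0.4, 1.5, -0.8]
grip_width: 1.002
grasp_force: 0.0
```

View pics/end.png

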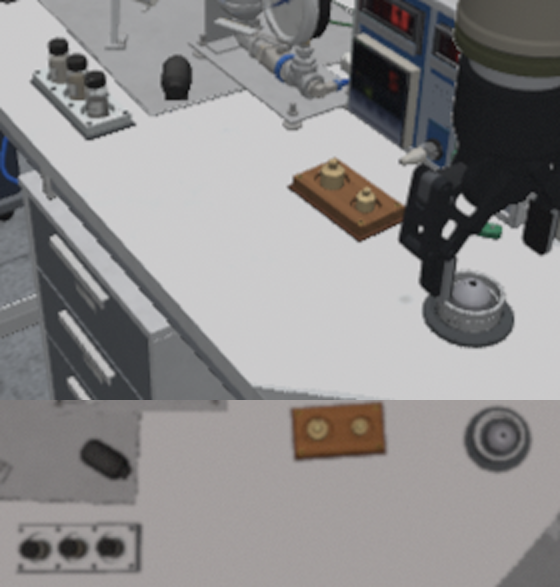

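All three vials stand upright in the rack (bottom strip, caps at (35,548), (73,548) and (110,548)). The weight is in its well at (317,429), and both rings are flat round the post at (498,437). Handing in.

```bash
python3 -c "
from workcell import manip
print(manip.hand_in())"
```

```text
the job is handed in; nothing more can be done
None
```

I handed the job in at about 28 s: both vials are upright in the rack's free wells, the 100 g weight is in the larger block well, and both rings are stacked flat round the post; the last pictures show everything in place, but hand-in returned no verdict.

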